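Draw two sampling kits from the feed lane

ROBOT

A 6-joint arm with a two-finger parallel gripper is mounted at the origin on the work surface. World frame = base frame: x ahead of the robot, y to its left, z up, the work surface at z = 0. Lengths are in mm, angles in rad, forces in N, time in s.
With the tool pointing down it reaches from about 325 to 900 mm from the base axis. Payload 6.1 kg.
Tool frame: the origin (TCP) lies at the very end of the fingers, on their centre line; the grasp point (between the pads) lies 19 mm behind it; z points along the fingers, y is the line along which they close (so a half turn about z gives the same grasp; the last joint's range is limited). The gripper opens to 85 mm and grips with 20 to 120 N. Pads are 22 mm wide; open, the fingers measure 114 mm over their backs; the gripper's body (76 mm by 85 mm) begins 54 mm behind the grasp point. The pads swing forward as they close: fully open they stand 13 mm farther back than shut.
Start: joints at [0.994, 0.22, 1.526, -0, 1.395, -0.126], TCP at [272.301, 562.555, 231.3] pointing down, gripper open.
Joint ranges: [-2.98, 2.98], [-0.91, 2.08], [0.09, 2.57], [-1.24, 4.39], [0.2, 2.65], [-2.68, 2.68]. Speed limits (rad/s): [2.57, 2.57, 3.01, 3.14, 3.14, 3.14].

INTERFACE

Orientations are given as a rotation vector (axis times angle).
In Python, from rig import robot, viewer, job gives the robot as it stands. The module is installed in compiled form; this text tells all that it offers.
- The arm moves only by the shell command python3 -m crank 'ROWS' [OPENING] [FORCE]. ROWS is JSON, one flat list of numbers, 4 for each row, row after row: the shift along the world's x, y, z in mm, then the turn about the world's z in rad. A call has 1 to 20 rows; each row is the pose to reach, as a shift and turn from the pose commanded when the call began; what a row does not reach only later rows make up. A row lasts 1/10 s, in which the tool goes at most 50 mm and 8.59 degrees, less where a joint would pass 70% of its speed; a pose out of reach is approached as far as the arm can. A call with a gripper value outside its range is refused whole. OPENING is the opening, from -1 (shut) to 1 (fully open), so that 0 is half open, set as the call begins (- or left out, the last holds). The fingers move at their own pace and stop on an object; FORCE is the grip in N (left out, the last holds). Time passes only in rows, so rows that repeat a pose let the fingers close. It gives the time, the measured TCP pose, the force, the opening and the grip force at its end, in the units of the state.
- robot.get_state(): the state, without advancing time (a new reading comes with each control period).
- viewer.camera(name): name is "side" or "top" or "wrist"; returns a dict with "img" (400x640x3 uint8, red, green, blue), "camera_matrix" (3x3 intrinsics, pixels), "R" (3x3) and "t" (3): a world point X has camera coordinates R X + t. Camera axes: x right, y down, z forward; pixel columns grow to the right and rows downward; lengths in mm; the calibration is good to about 2 mm. The wrist camera is an equidistant fisheye: a pixel r from the principal point sees the ray r / f radians off the axis. A picture is of the moment at which its call begins. There is no depth.
- job.sign_off(): hands the job in; it is judged then, once.
The state is a dict: "time_s": time; "joint_positions": joint angles; "joint_velocities": joint speeds; "joint_efforts": joint torques, N m; "ee_pos": TCP position; "tool_rot": TCP orientation; "force": force on the tool from outside, world axes, zero at the start; "wrist_torque": the same for the moment, N m; "finger_gap": opening from 0.0 (shut) to 1.0 (fully open); "finger_force": force on a finger pad.
Only numpy, scipy, OpenCV 4.12 (cv2) and the standard library are available. Lean on these libraries where they do the work, as an engineer would, in place of code of your own. Each camera call takes 0.05 s, during which the arm holds its last target. There are 200 camera calls.

TASK

Take the front green case from the sloped lane of green cases and stand it upright, fully down, in a bay of the grey tray; once the next green case has rolled down to the front stop, take that one too and stand it in the other bay. Set the cases down gently, let the last two green cases stay in the lane and roll forward to the stop, and leave the white cartons and the other things on the bench undisturbed.

Things in the scene. Friction and masses are not known exactly. Their poses are not given: they have to be found in the camera images.
- green_lane: roller lane with green edges and stop, four green cases in a row. Fixed. Origin on the bench below the front item; x level and uphill, z up. The roller deck slopes 9 degrees down to -x; items lean 9 degrees, top towards -x. Above the rollers the side guides rise 10 mm, the front stop 18 mm. 64 mm wide (base 75), reaches 33 mm ahead of and 215 mm behind the origin, 115 mm high.
- green_lane_front (a point): where the centre of a green case lies when it is against the front stop: 86 mm above the bench, 5 mm to -x of the lane's origin. Axes as the lane's (level). With the front case lifted out, the ones behind roll forward by themselves in about a second. Lift along the case's own height, 70 mm or more, to clear the stop and the next case.
- case1_c (a point): closed green sampling-kit case, a rigid upright block 56 mm along the lane (its x) x 50 mm across (its y) x 62 mm high (its z); this point is its centre. About 0.08 to 0.15 kg. The one at the front stop at the start.
- case2_c (a point): closed green sampling-kit case, a rigid upright block 56 mm along the lane (its x) x 50 mm across (its y) x 62 mm high (its z); this point is its centre. About 0.08 to 0.15 kg. Second in the queue.
- case3_c (a point): closed green sampling-kit case, a rigid upright block 56 mm along the lane (its x) x 50 mm across (its y) x 62 mm high (its z); this point is its centre. About 0.08 to 0.15 kg. Third in the queue; stays in the lane.
- case4_c (a point): closed green sampling-kit case, a rigid upright block 56 mm along the lane (its x) x 50 mm across (its y) x 62 mm high (its z); this point is its centre. About 0.08 to 0.15 kg. Last in the queue; stays in the lane.
- white_lane: roller lane with blue edges and stop, three white cartons. Fixed. Origin on the bench below the front item; x level and uphill, z up. The roller deck slopes 9 degrees down to -x; items lean 9 degrees, top towards -x. Above the rollers the side guides rise 10 mm, the front stop 18 mm. 64 mm wide (base 75), reaches 33 mm ahead of and 215 mm behind the origin, 115 mm high.
- carton1_c (a point): white carton with a blue band, 56 x 50 x 62 mm, in the white lane; its centre. To be left alone. At the front.
- carton2_c (a point): white carton with a blue band, 56 x 50 x 62 mm, in the white lane; its centre. To be left alone. Second.
- carton3_c (a point): white carton with a blue band, 56 x 50 x 62 mm, in the white lane; its centre. To be left alone. Third.
- tray: fixed grey two-bay tray, 152 mm (x) x 78 mm (y), floor 5 mm thick, walls 4 mm thick rising 12 mm above the floor (17 mm above the bench), a cross wall in the middle. Origin on the bench at its centre.
- bay_a (a point): centre of the floor of the tray's bay on the -x side, 5 mm above the bench, 37 mm from the tray's centre; each bay is 70 mm (x) x 70 mm (y) inside, black rubber on the floor. Axes as the tray's.
- bay_b (a point): the same for the bay on the tray's +x side.
- beaker_c (a point): empty glass beaker, 56 mm across, 85 mm high, standing beside the green lane; its centre. Bystander.
- wash_bottle_c (a point): white bottle with red cap, 52 mm across, 150 mm high, beside the white lane; its centre. Bystander.
- amber_jar_c (a point): amber jar, 52 mm across, 95 mm high, beside the tray; its centre. Bystander.
Things that resemble listed ones, but are neither listed nor needed, are in the scene too. Leave any red look-alike of the part that bears case4_c alone.

How it is judged:
By the outcome, as a careful person would: the job done as asked, in the order asked, and still so for the second after the job is handed in, with the robot touching nothing.
It also fails if it takes over 69 s, if anything falls off the work surface, if the arm or the gripper's body presses on something with over 40 N, if the wrist force passes 120 N, or if a joint passes its speed limit or range.

## Working session

There is one attempt and no reset: what is moved stays moved. The work goes in short steps, Python scripts to look and compute and a shell command to move; the robot and the scene stay as the last step left them, time stands still between calls to the robot, and variables do not carry over. Pictures are saved under pics/ and viewed, at most 10 in all, crops included, and the job is handed in when it is done.

```bash
mkdir -p pics; python3 - <<'E'
from rig import robot, viewer
import cv2, numpy as np, pickle
d={}
for n in ["side","top","wrist"]:
    c=viewer.camera(n); d[n]=c
    cv2.imwrite(f"pics/{n}0.png",c["img"][:,:,::-1])
    print(n,c["camera_matrix"].tolist() if hasattr(c["camera_matrix"],'tolist') else c["camera_matrix"],np.round(c["R"],3).tolist(),np.round(c["t"],1).tolist())
pickle.dump(d,open("d0.pkl","wb"))
print(robot.get_state())
E
```

```text
side [[413.776077414426, 0.0, 320.93618505420426], [0.0, 413.776077414426, 198.5879964079477], [0.0, 0.0, 1.0]] [[0.811, -0.584, 0.022], [-0.359, -0.526, -0.771], [0.462, 0.618, -0.637]] [-424.5, 322.3, 917.7]
top [[436.7524526438207, 0.0, 326.010416068986], [0.0, 436.7524526438207, 196.38169342684773], [0.0, 0.0, 1.0]] [[-0.044, -0.999, 0.003], [-0.973, 0.042, -0.226], [0.226, -0.013, -0.974]] [61.7, 570.8, 1130.3]
wrist [[309.70691628693146, 0.0, 318.8644029663512], [0.0, 309.70691628693146, 204.6938952681575], [0.0, 0.0, 1.0]] [[0.436, 0.9, -0.002], [0.852, -0.412, 0.322], [0.289, -0.142, -0.947]] [-623.2, -41.0, 379.8]
{'time_s': 0.15, 'joint_positions': array([ 9.93905940e-01,  2.21065142e-01,  1.52735294e+00,  2.79809786e-06,
        1.39472652e+00, -1.26080690e-01]), 'joint_velocities': array([-0.0004695 , -0.00109088, -0.00259892, -0.00099972,  0.00299027,
       -0.00093202]), 'joint_efforts': array([ 7.51400239e-04, -4.97487724e+01, -3.89902318e+01, -1.36145641e-04,
        7.10911772e-03,  5.92572007e-06]), 'ee_pos': array([272.03869096, 562.16034324, 230.43561182]), 'tool_rot': array([-7.02029628e-01, -3.06159768e+00,  2.28687543e-03]), 'force': array([-0.8087835 ,  0.46994014, -0.65718896]), 'wrist_torque': array([ 0.03144841,  0.04144907, -0.00860508]), 'finger_force': 0.0, 'finger_gap': 1.0000632874228068}
```

View pics/top0.png

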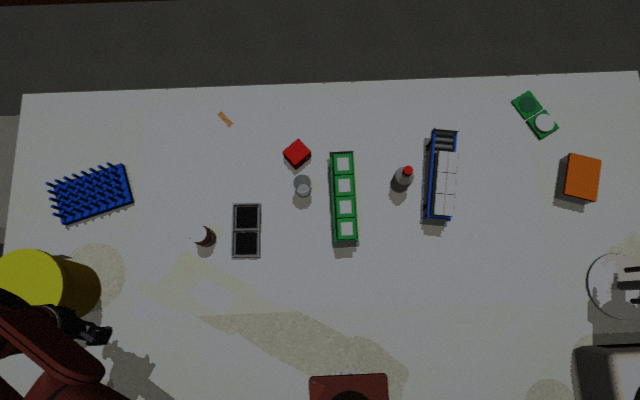

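View pics/side0.png

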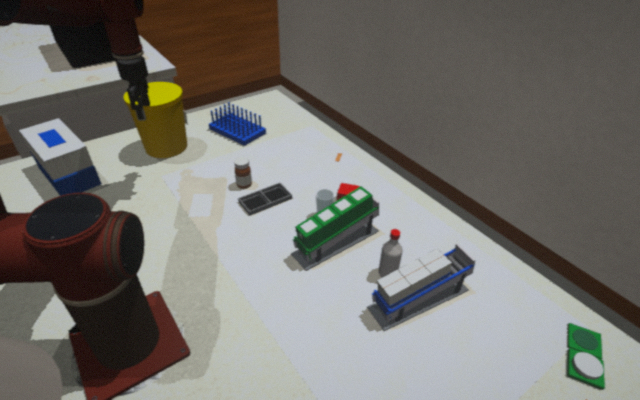

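The top view shows the green lane with four cases: white labels at about (344,163), (345,185), (346,206) and (346,229). The tray is at (247,231), the white lane at (441,175), the beaker at (303,188) and the jar at (205,237). In the side view the front case label is at about (305,228).

Things that could be taken for the front case:
- The front case in the green lane at (346,229).
- The other three cases in the lane.
- The red block at (297,153), a look-alike to leave alone.
- The green thing at (535,112).
- The white cartons at (441,205).

I choose (346,229) and will check it in a crop.

```bash
cat > h.py <<'E'
import numpy as np, cv2
def plane(c,px,z):
    R,t,K=map(np.array,(c["R"],c["t"],c["camera_matrix"])); o=-R.T@t
    d=R.T@np.linalg.solve(K,[px[0],px[1],1.]); return o+d*(z-o[2])/d[2]
def tri(c1,p1,c2,p2):
    A=[];b=[]
    for c,p in((c1,p1),(c2,p2)):
        R,t,K=map(np.array,(c["R"],c["t"],c["camera_matrix"])); o=-R.T@t
        d=R.T@np.linalg.solve(K,[p[0],p[1],1.]); d/=np.linalg.norm(d); M=np.eye(3)-np.outer(d,d); A.append(M); b.append(M@o)
    return np.linalg.lstsq(np.vstack(A),np.hstack(b),rcond=None)[0]
def blobs(mask,roi,amin=20):
    x0,y0,x1,y1=roi; m=np.zeros_like(mask); m[y0:y1,x0:x1]=mask[y0:y1,x0:x1]
    n,l,s,c=cv2.connectedComponentsWithStats(m.astype(np.uint8),connectivity=4)
    return [(c[i],s[i,4],cv2.minAreaRect(cv2.findNonZero((l==i).astype(np.uint8)))) for i in range(1,n) if s[i,4]>=amin]
E
python3 - <<'E'
import pickle; from h import *
d=pickle.load(open("d0.pkl","rb")); T=d["top"];S=d["side"]
h=lambda c:cv2.cvtColor(c["img"],cv2.COLOR_RGB2HSV).astype(int)
ht,hs=h(T),h(S)
lt=sorted(blobs((ht[...,1]<60)&(ht[...,2]>120),(332,153,357,240)),key=lambda b:-b[0][1])
ls=sorted(blobs((hs[...,1]<60)&(hs[...,2]>120),(297,188,366,240),15),key=lambda b:b[0][0])
print([ (b[0].round(1),b[1]) for b in lt]);print([(b[0].round(1),b[1]) for b in ls])
for k,b in enumerate(lt[:4]): print("plane",plane(T,b[0],116.6+8.76*k).round(1), "tri",tri(T,b[0],S,ls[k][0]).round(1) if len(ls)==4 else "")
for k,b in enumerate(ls[:4]): print("side plane",plane(S,b[0],116.6+8.76*k).round(1))
for nm,c,hh,roi in(("top",T,ht,(230,200,265,262)),("side",S,hs,(238,180,294,215))):
    for b in blobs(hh[...,2]<45,roi): print(nm,"bay",b[0].round(1),b[1],b[2],plane(c,b[0],5).round(1))
def pr(nm,p): print(nm,plane(T,p,85).round(0))
pr("beaker",(303,189));pr("jar",(205,237))
a=cv2.resize(T["img"][135:265,190:370],None,fx=4,fy=4)[:,:,::-1][:, :720]
cv2.imwrite("pics/crop.png",a)
E
```

```text
[(array([346.3, 228.1]), np.int32(140)), (array([345. , 206.7]), np.int32(139)), (array([343.9, 184.9]), np.int32(139)), (array([355.3, 170.1]), np.int32(89)), (array([342.7, 163.5]), np.int32(137))]
[(array([308.3, 225.7]), np.int32(119)), (array([311.8, 200.5]), np.int32(873)), (array([325.8, 214.9]), np.int32(109)), (array([342.5, 204.3]), np.int32(104)), (array([358.6, 194.4]), np.int32(96))]
plane [475.  -11.1 116.6] tri 
plane [529.6 -10.3 125.4] tri 
plane [585.5  -9.9 134.1] tri 
plane [621.5 -41.2 142.9] tri 
side plane [472.3 -11.4 116.6]
side plane [530.7  57.4 125.4]
side plane [521.5 -18.6 134.1]
side plane [576.1 -17.7 142.9]
top bay [246.3 215.8] 476 ((245.5, 215.5), (23.0, 23.0), 90.0) [539.9 265.4   5. ]
top bay [245.7 242.4] 489 ((245.0, 242.5), (23.0, 22.0), 90.0) [464.  267.2   5. ]
side bay [275.4 194.3] 94 ((275.5, 194.00001525878906), (8.009693145751953, 17.46375846862793), 66.80140686035156) [535.1 266.7   5. ]
side bay [257.2 202.2] 22 ((257.4000244140625, 202.30001831054688), (5.366562843322754, 4.919349670410156), 63.43495178222656) [468.1 264.8   5. ]
side bay [250.1 203.8] 29 ((250.25001525878906, 203.75001525878906), (9.899494171142578, 4.949747085571289), 45.0) [446.  270.2   5. ]
beaker [592.  98.  85.]
jar [472. 360.  85.]
```

View pics/crop.png

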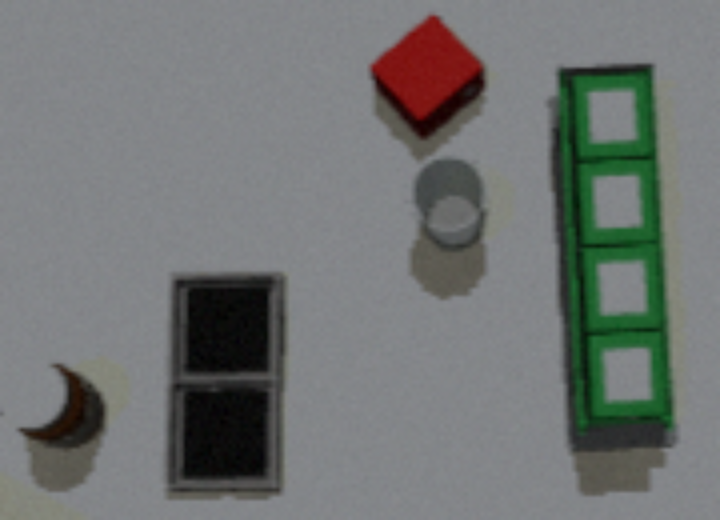

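The crop confirms the choice. The front green case is at the lower end of the lane, label at about crop (628,374), or top image (346,228). The red look-alike stands alone at crop (428,75). I'll move above the front case.

```bash
python3 -m crank '[50,-140,0,0.12, 100,-290,0,0.24, 150,-430,0,0.36, 203,-573,-10,0.46, 203,-573,-20,0.46, 203,-573,-20,0.46, 203,-573,-20,0.46, 203,-573,-20,0.46, 203,-573,-20,0.46, 203,-573,-20,0.46, 203,-573,-20,0.46, 203,-573,-20,0.46, 203,-573,-20,0.46, 203,-573,-20,0.46, 203,-573,-20,0.46, 203,-573,-20,0.46, 203,-573,-20,0.46]' 0.65 40
python3 - <<'E'
from rig import robot,viewer
import cv2,pickle,numpy as np
c=viewer.camera("wrist"); pickle.dump(c,open("w1.pkl","wb")); cv2.imwrite("pics/w1.png",c["img"][:,:,::-1])
s=robot.get_state(); print(s["time_s"],s["ee_pos"],s["tool_rot"],s["finger_gap"],-np.array(c["R"]).T@c["t"])
E
```

```text
time_s: 1.85
ee_pos: [475.0, -9.0, 211.4]
tool_rot: [-0.018, 3.141, 0.0]
force: [-0.2, 0.2, 0.0]
finger_gap: 0.827
finger_force: 0.0
1.9 [475.10586606  -9.18727331 211.41680706] [-1.79153327e-02  3.14133673e+00  7.55121275e-05] 0.8297256968719667 [391.2505868  -10.48147137 352.49031118]
```

View pics/w1.png

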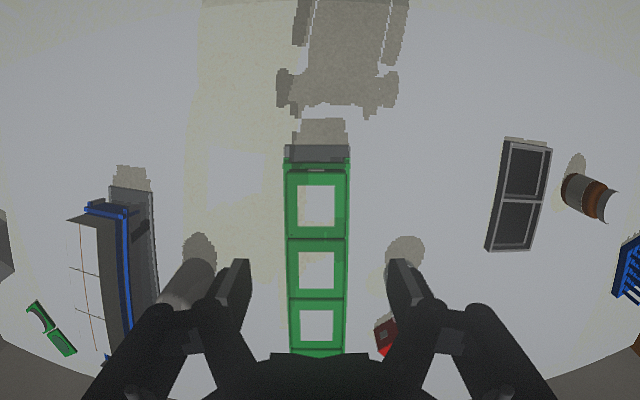

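The wrist view shows the front case label at about (317,205), the second at (317,271) and the front stop at about (317,155). The tray is at about (518,195).

```bash
cat >> h.py <<'E'
def fish(c,px,z):
    R,t,K=map(np.array,(c["R"],c["t"],c["camera_matrix"])); o=-R.T@t
    v=(np.array(px,float)-K[:2,2])/K[0,0]; r=np.hypot(*v); d=R.T@np.array([*(v/max(r,1e-9)*np.sin(r)),np.cos(r)])
    return o+d*(z-o[2])/d[2]
E
python3 - <<'E'
import pickle; from h import *
c=pickle.load(open("w1.pkl","rb")); h=cv2.cvtColor(c["img"],cv2.COLOR_RGB2HSV).astype(int)
L=sorted(blobs((h[...,1]<60)&(h[...,2]>100),(289,172,345,345),100),key=lambda b:b[0][1])
P=[]
for k,b in enumerate(L[:3]): P.append(fish(c,b[0],116.6+8.76*k)); print(b[0].round(1),b[1],P[-1].round(1))
print("yaw",np.arctan2(*(P[2]-P[0])[[1,0]]))
for b in blobs(h[...,2]<75,(485,135,553,255),200): print(b[0].round(1),b[1],b[2],fish(c,b[0],5).round(1))
g=(h[...,0]>45)&(h[...,0]<75)&(h[...,1]>120)
for r in (185,205,225):
    x=np.where(g[r,270:365])[0]+270; print(r,[fish(c,(x[i],r),z).round(1) for i in(0,-1) for z in (116,)])
E
```

```text
[315.1 205. ] 1516 [471.9 -12.6 116.6]
[316. 270.] 1296 [527.1 -11.4 125.4]
[316.  324.8] 1006 [581.3 -10.9 134.1]
yaw 0.015318949508821872
[497.7 193.4] 703 ((497.3192443847656, 195.65048217773438), (7.848304748535156, 112.24481201171875), 10.407711029052734) [491.2 226.7   5. ]
[526.2 173.9] 1747 ((527.0119018554688, 174.50201416015625), (38.51584243774414, 54.07124328613281), 9.688787460327148) [462.3 270.9   5. ]
[512.9 222.6] 1237 ((513.06787109375, 223.01553344726562), (29.60784149169922, 47.46167755126953), 12.875000953674316) [533.1 263.4   5. ]
[524.  232.7] 367 ((523.75, 233.75001525878906), (26.16295051574707, 66.46803283691406), 45.0) [549.2 289.5   5. ]
185 [array([455.6, -34.2, 116. ]), array([455.1,  13.4, 116. ])]
205 [array([472.4, -34.5, 116. ]), array([471.8,  14. , 116. ])]
225 [array([489.9, -37.4, 116. ]), array([489.3,  14. , 116. ])]
```

```bash
python3 -m crank '[1,-1,-30,0, 1,-1,-60,0, 1,-1,-85,0, 1,-1,-105,0, 1,-1,-120,0, 1,-1,-130,0, 1,-1,-137,0, 1,-1,-137,0, 1,-1,-137,0]'; python3 -m crank '[0,0,0,0, 0,0,0,0, 0,0,0,0, 0,0,0,0, 0,0,0,0, 0,0,0,0, 0,0,0,0, 0,0,0,0]' -1 30
```

```text
time_s: 2.8
ee_pos: [476.8, -11.4, 74.9]
tool_rot: [-0.015, 3.141, -0.0]
force: [-0.6, -0.1, 0.5]
finger_gap: 0.822
finger_force: 0.0
time_s: 3.6
ee_pos: [477.0, -11.6, 75.2]
tool_rot: [-0.014, 3.14, -0.001]
force: [-1.2, 0.2, 5.0]
finger_gap: 0.58
finger_force: 32.8
```

```bash
python3 -m crank '[-1,0,6,0, -2.4,0,15,0, -4,0,25,0, -5.5,0,35,0, -7.1,0,45,0, -8.7,0,55,0, -10.3,0,65,0, -11.9,0,75,0, -13.5,0,85,0, -15,0,95,0, -15,0,95,0, -15,0,95,0]'
python3 - <<'E'
from rig import viewer
import cv2
c=viewer.camera("wrist"); cv2.imwrite("pics/w2.png",c["img"][:,:,::-1])
E
```

```text
time_s: 4.8
ee_pos: [461.5, -11.5, 169.5]
tool_rot: [-0.014, 3.141, -0.0]
force: [0.0, 0.2, -1.5]
finger_gap: 0.579
finger_force: 32.5
```

View pics/w2.png

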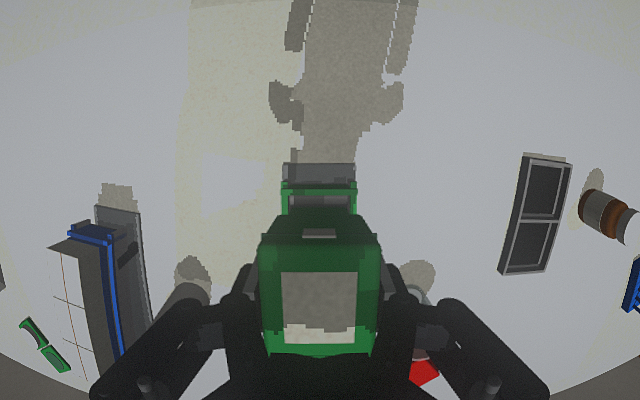

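The held case sits square between the fingers, leaning 9°, with its label at about (318,308). The front of the lane is clear and case 2 is rolling forward. The tray is at about (535,215). I'll carry the case towards the tray and measure it from close by.

```bash
python3 -m crank '[5,20,5,-0.03, 12,50,10,-0.03, 19,85,10,-0.03, 28,120,10,-0.03, 35,150,10,-0.03, 40,170,10,-0.03, 40,180,10,-0.03, 40,180,10,-0.03, 40,180,10,-0.03, 40,180,10,-0.03]'
python3 - <<'E'
from rig import viewer
from h import *
import pickle
c=viewer.camera("wrist"); pickle.dump(c,open("w3.pkl","wb")); cv2.imwrite("pics/w3.png",c["img"][:,:,::-1])
T=viewer.camera("top"); h=cv2.cvtColor(T["img"],cv2.COLOR_RGB2HSV).astype(int)
for b in blobs((h[...,1]<60)&(h[...,2]>120),(332,153,357,240)): print(b[0].round(1),b[1])
E
```

```text
time_s: 5.85
ee_pos: [501.1, 167.5, 179.1]
tool_rot: [-0.034, -3.141, 0.001]
force: [0.6, -0.4, -1.8]
finger_gap: 0.582
finger_force: 32.5
[355.2 174.1] 124
[343.8 185. ] 151
[345.1 206.7] 150
[346.5 228.1] 153
```

View pics/w3.png

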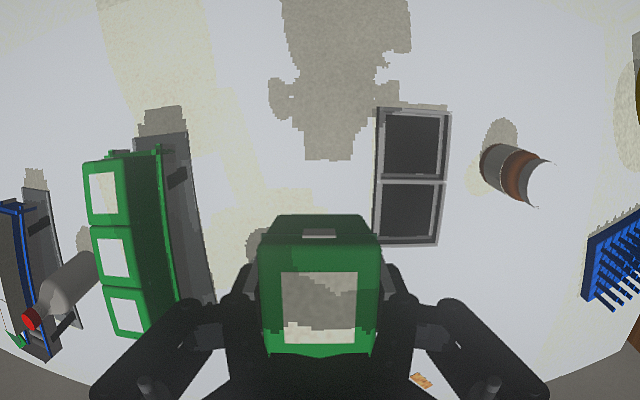

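Cases 2–4 have rolled to the front stop. The tray rim corners are near (377,107), (451,111), (437,246) and (373,243), with bay floors at about (412,145) and (409,211).

```bash
python3 - <<'E'
import pickle; from h import *
c=pickle.load(open("w3.pkl","rb"))
P=[fish(c,p,17) for p in((378,108),(451,112),(437,246),(373,243))]
for p in P: print(p.round(1))
print("rim centre",np.mean(P,0).round(1), "yaw",np.arctan2(*(P[3]-P[0])[[1,0]]),np.arctan2(*(P[2]-P[1])[[1,0]]))
h=cv2.cvtColor(c["img"],cv2.COLOR_RGB2HSV).astype(int)
for b in blobs(h[...,2]<75,(374,105,452,247),300): print(b[0].round(1),b[1],fish(c,b[0],5).round(1))
E
```

```text
[422.2 226.3  17. ]
[423.2 303.9  17. ]
[573.6 301.1  17. ]
[566.2 224.9  17. ]
rim centre [496.3 264.   17. ] yaw -0.009604405452599805 -0.018844380739592825
[410.8 144.2] 3011 [459.6 264.4   5. ]
[433.3 156.4] 331 [472.3 290.7   5. ]
[405.7 209.5] 2601 [532.4 262.6   5. ]
[416.1 229.5] 420 [557.1 277.1   5. ]
```

```bash
python3 -m crank '[10,30,0,0, 20,60,0,0, 28,86,0,0, 31,96,-10,0, 31,96,-35,0, 31,96,-60,0, 31,96,-85,0, 31,96,-105,0, 31,96,-120,0, 31,96,-130,0, 31,96,-138,0, 31,96,-143,0, 31,96,-146,0, 31,96,-148,0, 31,96,-148,0, 31,96,-148,0]' - 22
```

```text
time_s: 7.55
ee_pos: [532.6, 264.7, 31.8]
tool_rot: [0.032, 3.141, 0.0]
force: [0.8, 0.4, -1.6]
finger_gap: 0.583
finger_force: 32.5
```

```bash
python3 -m crank '[0,0,-1,0, 0,0,-2,0, 0,0,-2.5,0, 0,0,-2.5,0, 0,0,-2.5,0]' -1 20
```

```text
time_s: 8.05
ee_pos: [532.7, 264.7, 29.6]
tool_rot: [0.033, 3.141, 0.0]
force: [-1.0, -0.2, 5.7]
finger_gap: 0.58
finger_force: 33.3
```

```bash
python3 -m crank '[0.7,0,-0.5,0, 1.3,0,-1,0, 2,0,-1.5,0, 2.6,0,-2,0, 2.6,0,-2,0]'; python3 -m crank '[0.7,0,-0.5,0, 1.3,0,-1,0, 2,0,-1.5,0, 2,0,-1.5,0]'
```

```text
time_s: 8.55
ee_pos: [535.4, 264.7, 28.2]
tool_rot: [0.032, 3.141, 0.0]
force: [-2.7, -1.6, 9.1]
finger_gap: 0.581
finger_force: 34.0
time_s: 8.95
ee_pos: [537.6, 264.7, 26.9]
tool_rot: [0.032, 3.14, 0.0]
force: [-2.8, -1.5, 9.8]
finger_gap: 0.58
finger_force: 34.0
```

```bash
python3 - <<'E'
from rig import viewer
import cv2
c=viewer.camera("side"); cv2.imwrite("pics/s1.png",cv2.resize(c["img"][140:240,200:320],None,fx=5,fy=5)[:,:,::-1])
E
```

```text
(no output)
```

View pics/s1.png

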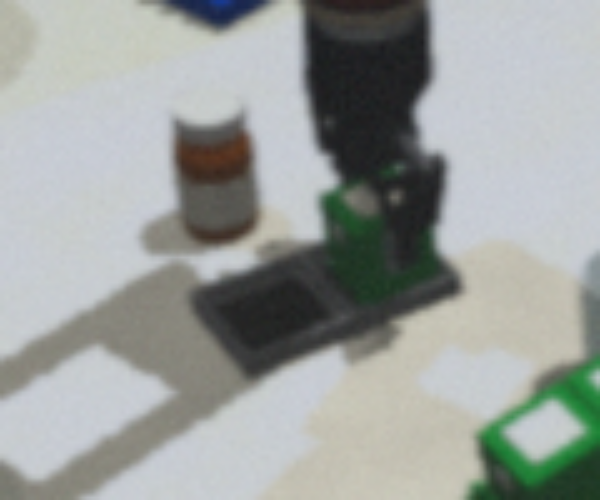

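The case stands inside bay b, clear of the walls (crop about (380,240)), and is rotating upright. I'll go on down until it is flat.

```bash
python3 -m crank '[0,0,-0.5,0, 0,0,-1,0, 0,0,-1.5,0, 0,0,-1.5,0]'; python3 -m crank '[0,0,-0.5,0, 0,0,-1,0, 0,0,-1,0]'
```

```text
time_s: 9.4
ee_pos: [538.6, 264.6, 26.2]
tool_rot: [0.032, 3.138, 0.0]
force: [-1.9, -2.5, 12.9]
finger_gap: 0.583
finger_force: 34.3
time_s: 9.7
ee_pos: [539.4, 264.6, 25.7]
tool_rot: [0.032, 3.137, 0.001]
force: [-0.8, -3.5, 13.5]
finger_gap: 0.586
finger_force: 34.2
```

```bash
python3 -m crank '[0,0,0.5,0, 0,0,0.5,0, 0,0,0.5,0, 0,0,0.5,0, 0,0,0.5,0]' 0.5
python3 - <<'E'
from rig import viewer
import cv2,pickle
a=viewer.camera("wrist");pickle.dump(a,open("w4.pkl","wb")); c=viewer.camera("side")
i=cv2.resize(c["img"][140:240,200:320],(480,400)); cv2.imwrite("pics/s2.png",cv2.hconcat([i,cv2.resize(a["img"][200:400,240:400],(320,400))])[:,:,::-1])
E
```

```text
time_s: 10.2
ee_pos: [536.6, 264.5, 22.9]
tool_rot: [-0.033, -3.141, 0.0]
force: [-0.1, 0.2, 1.8]
finger_gap: 0.75
finger_force: 0.0
```

View pics/s2.png

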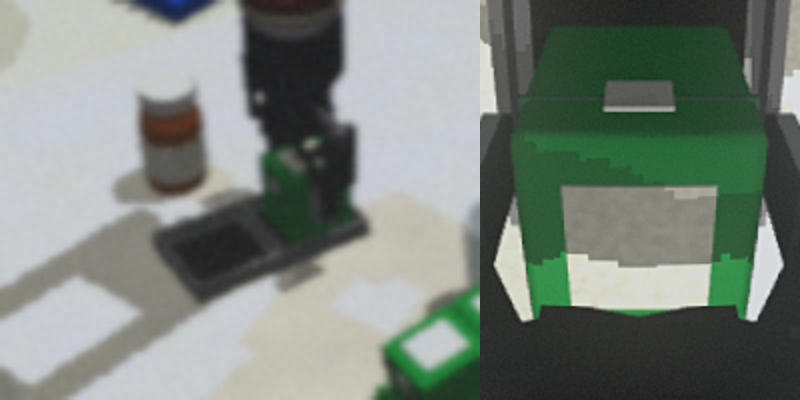

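Released. In both crops the case looks upright in bay b, and the pads are clear of it. I'll raise straight up and return above the lane.

```bash
python3 -m crank '[0,0,8,0, 0,0,20,0, 0,0,40,0, 0,0,70,0, 0,0,110,0, 0,0,150,0, -10,-40,170,0.02, -25,-90,180,0.03, -40,-140,180,0.03, -55,-190,180,0.03, -61,-240,180,0.03, -61,-276,180,0.03, -61,-276,180,0.03, -61,-276,180,0.03, -61,-276,180,0.03, -61,-276,180,0.03]' 0.65 30
python3 - <<'E'
from rig import viewer
from h import *
import pickle
c=viewer.camera("wrist"); h=cv2.cvtColor(c["img"],cv2.COLOR_RGB2HSV).astype(int)
cv2.imwrite("pics/w5.png",c["img"][:,:,::-1]); pickle.dump(c,open("w5.pkl","wb"))
L=sorted(blobs((h[...,1]<60)&(h[...,2]>100),(285,150,350,345),300),key=lambda b:b[0][1])
for k,b in enumerate(L[:3]): print(b[0].round(1),b[1],fish(c,b[0],116.6+8.76*k).round(1))
T=viewer.camera("top"); cv2.imwrite("pics/t5.png",cv2.resize(T["img"][190:270,190:290],None,fx=6,fy=6)[:,:,::-1])
E
```

```text
time_s: 11.9
ee_pos: [476.0, -10.2, 203.6]
tool_rot: [-0.018, 3.141, 0.0]
force: [0.8, -0.2, -0.3]
finger_gap: 0.828
finger_force: 0.0
[317.  207.9] 1666 [472.6 -12.2 116.6]
[317.2 273.3] 1361 [526.7 -11.5 125.4]
[317.2 329.3] 1016 [581.  -11.  134.1]
```

View pics/w5.png

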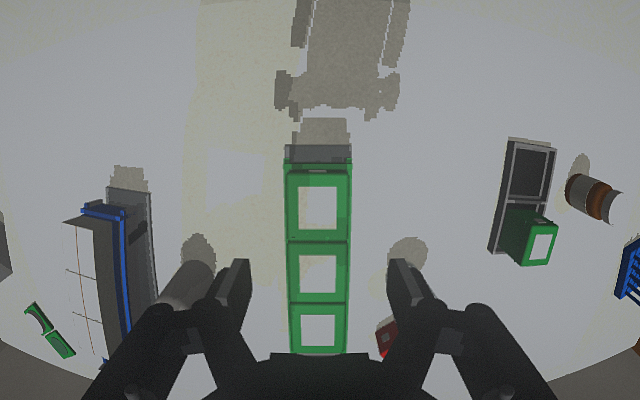

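Case 1 stands in bay b at (540,243). Case 2 is at the stop, label at (317,208), the same place the first one was. I'll grasp it the same way.

```bash
python3 -m crank '[1,0,-30,0, 1,0,-60,0, 1,0,-85,0, 1,0,-103,0, 1,0,-116,0, 1,0,-124,0, 1,0,-129,0, 1,0,-129,0, 1,0,-129,0]'; python3 -m crank '[0,0,0,0, 0,0,0,0, 0,0,0,0, 0,0,0,0, 0,0,0,0, 0,0,0,0, 0,0,0,0, 0,0,0,0]' -1 30
```

```text
time_s: 12.9
ee_pos: [477.6, -11.5, 75.0]
tool_rot: [-0.015, 3.14, -0.0]
force: [-0.7, 0.4, 0.1]
finger_gap: 0.825
finger_force: 0.0
time_s: 13.7
ee_pos: [477.5, -11.6, 75.2]
tool_rot: [-0.015, 3.14, -0.001]
force: [-1.7, 0.0, 5.7]
finger_gap: 0.58
finger_force: 32.9
```

```bash
python3 -m crank '[-1,0,6,0, -2.4,0,15,0, -4,0,25,0, -5.5,0,35,0, -7.1,0,45,0, -8.7,0,55,0, -10.3,0,65,0, -11.9,0,75,0, -13.5,0,85,0, -15,0,95,0, -15,0,95,0, -15,0,95,0]'; python3 -m crank '[0,20,5,-0.03, 0,50,10,-0.03, 0,85,10,-0.03, 0,120,10,-0.03, 0,150,10,-0.03, 0,170,10,-0.03, 0,180,10,-0.03, 0,180,10,-0.03, 0,180,10,-0.03, 0,180,10,-0.03]'
```

```text
time_s: 14.9
ee_pos: [462.0, -11.5, 169.5]
tool_rot: [-0.014, 3.141, -0.0]
force: [-0.4, 0.9, -0.0]
finger_gap: 0.585
finger_force: 32.5
time_s: 15.9
ee_pos: [461.9, 167.6, 179.1]
tool_rot: [-0.034, -3.141, 0.001]
force: [-0.5, -1.1, -1.9]
finger_gap: 0.579
finger_force: 32.5
```

```bash
python3 -m crank '[-1,30,0,0, -2,60,0,0, -3,86,0,0, -4,97,-10,0, -4,97,-35,0, -4,97,-60,0, -4,97,-85,0, -4,97,-105,0, -4,97,-120,0, -4,97,-130,0, -4,97,-138,0, -4,97,-143,0, -4,97,-146,0, -4,97,-148,0, -4,97,-148,0, -4,97,-148,0]' - 22; python3 -m crank '[0,0,-1,0, 0,0,-2,0, 0,0,-2.5,0, 0,0,-2.5,0, 0,0,-2.5,0]'
```

```text
time_s: 17.5
ee_pos: [458.2, 265.7, 31.7]
tool_rot: [0.032, 3.141, 0.0]
force: [0.1, -0.1, -1.3]
finger_gap: 0.582
finger_force: 32.5
time_s: 18.0
ee_pos: [458.3, 265.7, 29.6]
tool_rot: [0.033, 3.141, 0.0]
force: [-0.8, 0.1, 5.9]
finger_gap: 0.581
finger_force: 33.3
```

```bash
python3 -m crank '[0.7,0,-0.5,0, 1.3,0,-1,0, 2,0,-1.5,0, 2.6,0,-2,0, 3.3,0,-2.5,0, 4,0,-3,0, 4.5,0,-3.5,0, 4.5,0,-3.5,0]'; python3 -m crank '[0,0,-0.5,0, 0,0,-1,0, 0,0,-1.5,0, 0,0,-2,0, 0,0,-2.5,0, 0,0,-2.5,0]'
```

```text
time_s: 18.8
ee_pos: [463.2, 265.7, 26.7]
tool_rot: [0.032, 3.14, 0.0]
force: [-2.2, -2.1, 10.1]
finger_gap: 0.58
finger_force: 34.0
time_s: 19.4
ee_pos: [465.0, 265.7, 25.5]
tool_rot: [0.032, 3.137, 0.001]
force: [-0.7, -4.3, 14.6]
finger_gap: 0.586
finger_force: 34.4
```

```bash
python3 -m crank '[0,0,0.5,0, 0,0,0.5,0, 0,0,0.5,0, 0,0,0.5,0, 0,0,0.5,0]' 0.5; python3 -m crank '[0,0,5,0, 0,0,12,0, 0,0,25,0, 0,0,45,0, 0,0,75,0, 0,0,110,0, 0,0,150,0, -20,-20,180,0, -50,-50,200,0, -80,-80,200,0, -80,-80,200,0, -80,-80,200,0, -80,-80,200,0, -80,-80,200,0, -80,-80,200,0, -80,-80,200,0]'
python3 - <<'E'
from rig import viewer
import cv2
t=viewer.camera("top")["img"];s=viewer.camera("side")["img"]
a=cv2.resize(t[130:270,180:470],(800,386)); b=cv2.resize(s[150:300,220:480],(364,210)); w=cv2.resize(viewer.camera("wrist")["img"],(336,210))
o=cv2.vconcat([a,cv2.copyMakeBorder(cv2.hconcat([b,w]),0,0,0,100,cv2.BORDER_CONSTANT)]); cv2.imwrite("pics/f.png",o[:,:,::-1])
E
```

```text
time_s: 19.9
ee_pos: [462.1, 265.5, 22.9]
tool_rot: [-0.033, -3.141, 0.0]
force: [-0.6, -0.5, -0.0]
finger_gap: 0.748
finger_force: 0.0
time_s: 21.5
ee_pos: [382.6, 185.9, 223.0]
tool_rot: [-0.032, -3.14, 0.0]
force: [0.0, -0.0, -0.4]
finger_gap: 0.748
finger_force: 0.0
```

View pics/f.png

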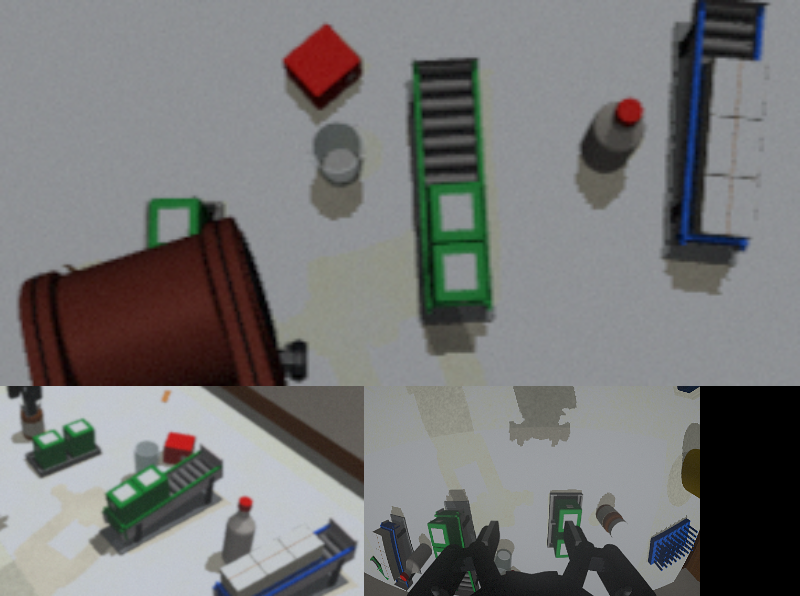

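Two cases stand in the tray, in the side crop at about (48,445) and (80,435). The last two have rolled to the stop, and the bystanders have not moved. I'll clear the arm and check the case heights and positions numerically.

```bash
python3 -m crank '[0,-45,0,0, 0,-90,0,0, 0,-135,0,0, 0,-180,0,0, 0,-180,0,0, 0,-180,0,0, 0,-180,0,0, 0,-180,0,0]'
python3 - <<'E'
from rig import viewer
from h import *
T=viewer.camera("top");S=viewer.camera("side")
f=lambda c:cv2.cvtColor(c["img"],cv2.COLOR_RGB2HSV).astype(int)
def labs(c,roi,a):
    h=f(c); g=((h[...,0]>45)&(h[...,0]<75)&(h[...,1]>110)).astype(np.uint8)
    cn,hi=cv2.findContours(g,cv2.RETR_CCOMP,cv2.CHAIN_APPROX_NONE); r=[]
    for k,q in enumerate(cn):
        if hi[0][k][3]>=0 and cv2.contourArea(q)>a:
            m=cv2.moments(q); p=np.array([m['m10'],m['m01']])/m['m00']
            if roi[0]<p[0]<roi[2] and roi[1]<p[1]<roi[3]: r.append(p)
    return r
a=sorted(labs(T,(225,190,270,265),30),key=lambda p:-p[1]); b=sorted(labs(S,(230,150,300,215),15),key=lambda p:p[0])
print(a,b)
for p in a: print("top",plane(T,p,67).round(1))
for p in b: print("side",plane(S,p,67).round(1))
for p,q in zip(a,b): print("tri",tri(T,p,S,q).round(1))
E
```

```text
time_s: 22.45
ee_pos: [382.4, 6.8, 223.2]
tool_rot: [-0.029, -3.141, -0.001]
force: [-0.1, -0.5, -1.1]
finger_gap: 0.749
finger_force: 0.0
[array([241.89944134, 238.87895717]), array([242.5       , 211.10546139])] []
top [465.8 266.4  67. ]
top [541.4 264.7  67. ]
```

The cases sit within about 2 mm of the bay centres in the same camera, against 7 mm of clearance, so I'll hand in.

```bash
python3 -c "
from rig import job; print(job.sign_off())"
```

```text
the job is handed in; nothing more can be done
None
```

I handed the job in at about 22.5 s: case 1 stands upright in bay b and case 2 in bay a, the last two green cases have rolled to the stop, nothing else was disturbed in the last pictures, and no verdict came back.

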